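Set the paper stop on the print registration board

ROBOT

A 6-joint arm with a two-finger parallel gripper is mounted at the origin on the work surface. World frame = base frame: x ahead of the robot, y to its left, z up, the work surface at z = 0. Lengths are in mm, angles in degrees, forces in N, time in s.
With the tool pointing down it reaches from about 350 to 850 mm from the base axis. Payload 8.1 kg.
Tool frame: the origin (TCP) lies at the very end of the fingers, on their centre line; the grasp point (between the pads) lies 19 mm behind it; z points along the fingers, y is the direction in which the jaws open and shut (so a half turn about z gives the same grasp; the last joint's range is limited). The gripper opens to 85 mm and grips with 20 to 120 N. Pads are 22 mm wide; open, the fingers measure 114 mm over their backs; the gripper's body (76 mm by 85 mm) begins 54 mm behind the grasp point. The pads swing forward as they close: fully open they stand 13 mm farther back than shut.
Start: joints at [-81.039, 7.471, 85.268, -0, 87.261, -4.893], TCP at [143.691, -582.545, 231.292] pointing down, gripper open.
Joint ranges: [-169.43, 169.43], [-51.17, 129.36], [1.28, 143.12], [-76.62, 256.62], [0, 156.53], [-152.29, 152.29]. Speed limits (degrees/s): [136.94, 136.94, 159.86, 180, 180, 180].

INTERFACE

Orientations are given as [roll, pitch, yaw] about the fixed x, y, z axes, in that order (R = Rz(yaw) Ry(pitch) Rx(roll)).
In Python, from bench import r gives the robot as it stands.
- The arm moves only by the shell command python3 -m crank 'ROWS' [OPENING] [FORCE]. ROWS is JSON, a list that holds one entry, the list of rows, each a list of 6 numbers: the shift along the tool's x, y, z in m, then the turn, a rotation vector about the tool's x, y, z in rad. A call has 1 to 10 rows; each row is the pose to reach, as a shift and turn from the pose measured when the call began, along the tool's axes at that moment; what a row does not reach only later rows make up. A row lasts 1/8 s, in which the tool goes at most 62.5 mm and 10.7 degrees, less where a joint would pass 70% of its speed; a pose out of reach is approached as far as the arm can. A call with a gripper value outside its range is refused whole. OPENING is the closure, from 0 (fully open) to 1 (shut), set as the call begins (- or left out, the last holds). The fingers move at their own pace and stop on an object; FORCE is the grip in N (left out, the last holds). Time passes only in rows, so rows that repeat a pose let the fingers close. It gives the time, the measured TCP pose, the force and the opening at its end, in the units of the state.
- r.sense(): the state, without advancing time (a new reading comes with each control period).
- r.snapshot(name): name is "scene" or "top" or "wrist"; returns (picture, depth): 480x640x3 uint8, blue, green, red; 480x640 float32, mm along the optical axis (not along the pixel's ray), 0 where there is no reading.
- r.get_calibration(name): a dict with "mtx" (3x3 intrinsics, pixels), "cam_to_world" (4x4, takes a point from camera to world coordinates). Camera axes: x right, y down, z forward; pixel columns grow to the right and rows downward; lengths in mm; the calibration is good to about 2 mm. A picture is of the moment at which its call begins: read the wrist's pose just before it. get_calibration takes no time and is no camera call; for the wrist camera it gives the pose at the moment of the call.
- r.hand_in(): hands the job in, once; it reports no verdict.
Trained networks look in the newest picture that a camera, given by its name, has taken for a name from the list of things; names that differ only in an ending like _2 or _b are one class to them, and where a whole thing is asked for, a point or a joint stands for the part that bears it (a point fixed in the world has none). Each returns a list of dicts, best first, with "conf" (0 to 1); they miss things now and then, are a little off and sometimes report something else, mostly with a low value. They report only what shows in the picture. A call takes as long as a camera call.
- r.look_for(thing, camera): "extent" ([left, top, right, bottom] in pixels, round what is visible of it).
- r.landmark_of(thing, camera): "pixel" ([column, row] in pixels: a listed point, or the origin of a listed thing).
The state is a dict: "time": time; "joint_pos": joint angles; "qd": joint speeds; "joint_efforts": joint torques, N m; "tool_pos": TCP position; "tcp_rot": TCP orientation; "ft_force": force on the tool from outside, world axes, zero at the start; "wrist_torque": the same for the moment, N m; "finger_gap": finger opening in mm.
Only numpy, scipy, OpenCV 4.12 (cv2) and the standard library are available. Lean on these libraries where they do the work, as an engineer would, in place of code of your own. Each camera call takes 0.05 s, during which the arm holds its last target.

TASK

Slide the paper stop along its rail, away from its parked end, until you feel it start to bind on the dried ink inside the rail; lean on it just enough to be sure and do not jam it. Then back it off about 20 mm from there so that it runs free again, let it stand, and throw the lock lever on top of it fully over to the other side. Leave the lino offcut, tape, ink jar, hand press disc and ink roller where they are.

Things in the scene. Friction and masses are not known exactly. Their poses are not given: they have to be found in the camera images.
- rail: Straight aluminium rail, 440 long, 36 wide, 30 high, fixed on a white board (300 x 480 x 12) on the table. Origin: centre of its underside, 12 above the table. y runs along the rail from the end where the stop is parked (-y) to the far end (+y), x across it, z up. A black end block, 12 long, 44 wide, 40 high, closes each end.
- rail_top (a point): Middle of the rail's top, 42 above the table. Dried ink hidden inside the rail makes a tight spot, 60 to 210 ahead of the stop's start. Up to it the stop drags at about 2 N (3 N when moved fast or close to it); from there resistance grows 1.2 N per mm and springs back. A clear bind is 4 N over the drag, held for a moment; over 20 N is a jam.
- stop: The sliding paper stop: dark steel plate 56 across x 110 along the rail x 14 thick, with a black grip block, a lock lever and, at its +y end, a steel blade (110 x 5 x 34 high) reaching over the board to the -x side. Origin: centre of the plate's underside, 43 above the table. Axes parallel to the rail's; it slides along y only and stays where it is left.
- grip (a point): Centre of the stop's black grip block: 40 across the rail, 18 along it, 36 high, standing on the plate. This point is 75 above the table (block's top 93) and 40 from the stop's origin towards -y; it moves rigidly with the stop. Pinch it along the rail, over the 18; there is room on both sides.
- lock_tip (a point): Centre of the rounded end (bar of 16 diameter, 20 long along the rail) of the steel lock lever on the stop, 46 from its pivot. The pivot is 65 above the table, 71 from point grip towards +y, its axis along the rail. Open, the lever leans 0.6 rad to -x (this point 26 to that side, 103 above the table); thrown, as far to +x. Closed fingers can push it over.
- lock (a joint): Angle of the lock lever: 0 open (leaning to the rail's -x side), 1.2 rad thrown fully over to the +x side (its end stop). Light friction (about 1.5 N at the end) holds it where it is left.
- lino: Bystander: lino offcut 55 x 45 x 8 lying on the board near the parked end, on the -x side. Origin: centre of the underside.
- tape: Bystander: roll of tape, 48 diameter, 18 high, lying on the board on the rail's +x side. Origin: centre of the underside.
- baren: Bystander: wooden hand press disc, 100 diameter, 42 high with its knob. Origin: centre of the underside.
- ink: Bystander: ink jar, 64 diameter, 70 high. Origin: centre of the underside.
- brayer: Bystander: ink roller, 120 wide, 40 diameter, with a wooden handle to its -x side (150 overall). Origin: under the roller's middle.

How it is judged (in metres and radians):
On the way, in this order (a step that is already met when the one before it is completed fails the run):
1. the stop is pressed into the tight spot, 4 N or more on it, for 0.2 s (contact force between stop and rail above 4 N), for 0.2 s.
2. the stop is backed off, free of the tight spot but within 35 mm of it, with the lever still open (contact force between stop and rail between 0.1 and 1.5 N and value of joint lock below 0.3 rad), for 0.3 s.
At the end, for the whole second after the job is handed in: The stop stands still, free of the tight spot and no more than 35 mm short of it (about 20 mm back from where it was felt to bind), and the lock lever is thrown over (past 1.0 of its 1.2 rad) (contact force between stop and rail between 0.1 and 1.5 N and value of joint lock above 1 rad and linear speed of stop below 0.01 m/s); the robot touches nothing.
It fails at once if the stop is jammed into the tight spot with more than 20 N (contact force between stop and rail above 20 N).
It fails at once if a listed bystander is moved more than 30 mm (distance of any of lino, tape, baren, ink, brayer from where it was at the start of the episode above 0.03 m).
It also fails if it takes over 61 s, if anything falls off the work surface, if the arm or the gripper's body presses on something with over 40 N, if the wrist force passes 120 N, or if a joint passes its speed limit or range.

## Working session

There is one attempt and no reset: what is moved stays moved. The work goes in short steps, Python scripts to look and compute and a shell command to move; the robot and the scene stay as the last step left them, time stands still between calls to the robot, and variables do not carry over. Pictures are saved under pics/ and viewed, and the job is handed in when it is done.

```bash
mkdir -p pics; ls
cat > h.py <<'E'
import numpy as np, cv2
from bench import r
def deproj(cam,px,z=None,depth=None):
    c=r.get_calibration(cam); K=np.array(c["mtx"]); T=np.array(c["cam_to_world"])
    d=np.linalg.inv(K)@np.array([px[0],px[1],1.0])
    if z is not None:
        w=T[:3,:3]@d; s=(z-T[2,3])/w[2]; return T[:3,3]+s*w
    return T[:3,:3]@(d*depth)+T[:3,3]
E
python3 - <<'E'
from h import *
print(r.sense())
for cam in ["scene","top"]:
    p,d=r.snapshot(cam); cv2.imwrite(f"pics/{cam}0.png",p); np.save(f"{cam}d.npy",d)
    for t,z in [("grip",75),("lock_tip",103),("rail_top",42),("stop",43),("rail",12)]:
        for q in r.landmark_of(t,cam)[:2]:
            print(cam,t,q["conf"],np.round(q["pixel"],1),np.round(deproj(cam,q["pixel"],z=z),1))
E
```

```text
pics
{'time': 0.0, 'joint_pos': array([-8.10389590e+01,  7.51301953e+00,  8.53291784e+01,  1.36522366e-03,
        8.72595177e+01, -4.89296383e+00]), 'qd': array([ 0.02437556,  0.01091555,  0.01781388, -0.02113445, -0.08186743,
        0.03999044]), 'joint_efforts': array([-8.39700124e-05, -5.69392526e+01, -5.00552130e+01, -3.86745405e-04,
        1.49519480e-02,  1.31444432e-05]), 'tool_pos': array([ 143.61729953, -582.01105753,  230.26714718]), 'tcp_rot': array([-1.79898771e+02, -1.00343639e-02,  1.38539295e+01]), 'ft_force': array([-0.78636186,  1.23968255, -0.26270584]), 'wrist_torque': array([0.02978689, 0.05949166, 0.00384106]), 'finger_gap': 85.20916967758556}
scene grip 0.95 [237.6 246.8] [ 589.4 -149.2   75. ]
scene lock_tip 0.56 [271.  238.6] [562.5 -77.1 103. ]
scene rail_top 0.63 [319.6 271.9] [580.1  38.4  42. ]
scene stop 0.83 [257.2 259.7] [ 592.5 -105.6   43. ]
scene rail 0.67 [316.9 276.4] [578.9  31.3  12. ]
top grip 0.63 [358.  211.5] [ 591.2 -137.9   75. ]
top grip 0.63 [301.8 221.6] [566.5  23.4  75. ]
top lock_tip 0.38 [339.  223.4] [554.4 -80.7 103. ]
top lock_tip 0.33 [480.1 272.4] [ 407.3 -465.4  103. ]
top rail_top 0.75 [299.7 221.8] [570.9  30.1  42. ]
top stop 0.58 [346.4 215.7] [ 585. -107.   43.]
```

View pics/scene0.png

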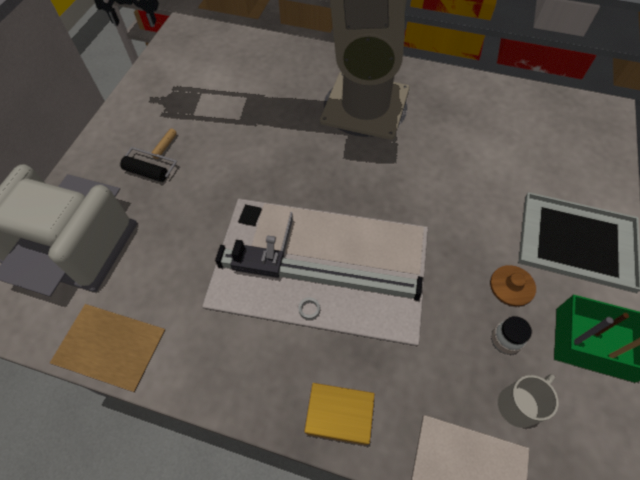

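View pics/top0.png

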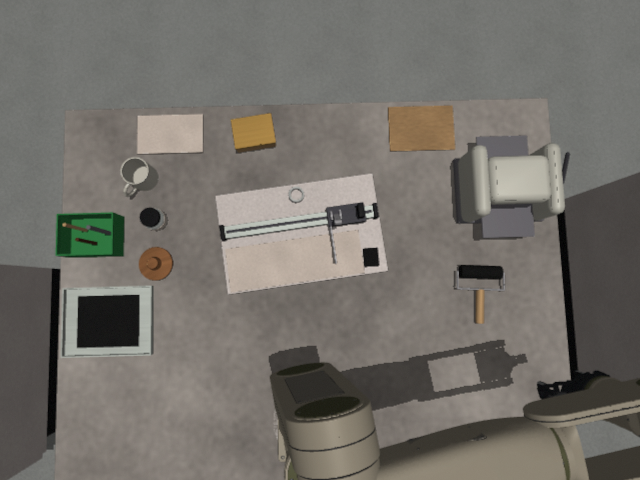

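The scene and top pictures agree. The stop is parked at the rail's right end in the top view, with the end block at about (375,210) and the grip at (359,211). The far end block is at (222,232). Next I'll measure the rail direction.

Run:
```python
from h import *
p=cv2.imread("pics/top0.png"); c=p[180:260,205:395]; cv2.imwrite("pics/topc.png",cv2.resize(c,None,fx=4,fy=4,interpolation=cv2.INTER_CUBIC))
p=cv2.imread("pics/scene0.png"); c=p[200:310,205:435]; cv2.imwrite("pics/scenec.png",cv2.resize(c,None,fx=3.4,fy=3.4,interpolation=cv2.INTER_CUBIC))
for cam in ["top","scene"]:
    d=np.load(f"{cam}d.npy"); K=r.get_calibration(cam); T=np.array(K["cam_to_world"]);M=np.array(K["mtx"])
    v,u=np.mgrid[0:480,0:640]
    P=np.stack([(u-M[0,2])/M[0,0]*d,(v-M[1,2])/M[1,1]*d,d],-1)@T[:3,:3].T+T[:3,3]
    print(cam,T[:3,3].round(0))
    X=P.reshape(-1,3); ok=(d.reshape(-1)>0)&(X[:,0]>480)&(X[:,0]<700)&(X[:,1]>-250)&(X[:,1]<300)
    for lo,hi in [(37,45),(48,55),(52,62),(85,97),(97,115)]:
        S=X[ok&(X[:,2]>lo)&(X[:,2]<hi)]
        if len(S)<5: print(lo,hi,len(S));continue
        (cx,cy),wh,a=cv2.minAreaRect(S[:,:2].astype(np.float32))
        print(lo,hi,len(S),np.median(S,0).round(1),"rect",round(cx,1),round(cy,1),np.round(wh,1),round(a,2), S.min(0).round(0),S.max(0).round(0))
    S=X[ok&(X[:,2]>37)&(X[:,2]<45)]; m=np.median(S[:,:2],0)
    vx=cv2.fitLine(S[:,:2].astype(np.float32),cv2.DIST_HUBER,0,.01,.01).ravel(); print("line",vx, np.degrees(np.arctan2(vx[1],vx[0])))
```

```text
top [ 377.    2. 1370.]
37 45 1200 [565.1  84.7  41.3] rect 555.1 28.1 [103.2 458.4] 1.91 [ 506. -200.   37.] [613. 257.  45.]
48 55 344 [579.3 -96.4  52.6] rect 533.9 25.7 [129.9 463.1] 7.94 [ 482. -198.   48.] [620. 261.  55.]
52 62 531 [ 586.  -102.5   55.7] rect 533.8 27.1 [129.  460.6] 7.57 [ 482. -198.   52.] [620. 261.  62.]
85 97 99 [ 589.7 -144.3   91.1] rect 582.2 -112.5 [38.5 90.5] 17.48 [ 568. -156.   85.] [613. -68.  96.]
97 115 41 [557.9 -78.1 108.7] rect 576.8 -109.4 [18.2 93. ] 30.86 [ 551. -145.   98.] [608. -69. 113.]
line [ 1.1459105e-01 -9.9341273e-01  5.6598944e+02  7.7589188e+01] -83.41996
scene [1007.  176.  959.]
37 45 2133 [571.1  85.3  39.8] rect 536.7 27.2 [134.8 460. ] 7.61 [ 481. -193.   37.] [628. 264.  45.]
48 55 674 [592.6 -91.8  52.7] rect 536.1 27.3 [134.4 463. ] 7.97 [ 482. -199.   48.] [627. 265.  55.]
52 62 792 [ 597.8 -102.6   54.9] rect 539.4 26.9 [126.1 456.2] 8.54 [ 489. -195.   52.] [626. 261.  62.]
85 97 180 [ 593.7 -140.3   90.6] rect 593.5 -109.3 [39.5 87.9] 7.47 [ 569. -154.   85.] [618. -68.  97.]
97 115 72 [566.3 -75.9 106.4] rect 564.3 -76.5 [20.2 17.8] 75.84 [556. -87.  97.] [574. -66. 111.]
line [ 1.2674631e-01 -9.9193519e-01  5.7249231e+02  8.4021812e+01] -82.71838
```

```bash
sleep 0.1; ls pics
```

```text
scene0.png
scenec.png
top0.png
topc.png
```

```bash
cat >> h.py <<'E'
from scipy.spatial.transform import Rotation as Ro
def to_rows(target,yaw=None):
    s=r.sense(); R=Ro.from_euler("xyz",s["tcp_rot"],degrees=True)
    d=R.inv().apply(np.array(target)-s["tool_pos"])/1000
    yaw=s["tcp_rot"][2] if yaw is None else yaw
    w=(R.inv()*Ro.from_euler("xyz",[180,0,yaw],degrees=True)).as_rotvec()
    print("delta",np.round(d,4),"turn",np.round(w,4)); return d,w
E
python3 - <<'E'
from h import *
to_rows([575,-130,230],7.5)
print(r.get_calibration("wrist"), r.sense()["tool_pos"])
E
```

```text
delta [ 0.5271 -0.3361  0.0013] turn [ 0.     -0.      0.1109]
{'mtx': array([[332.92934701,   0.        , 325.30979803],
       [  0.        , 332.92934701, 240.87641072],
       [  0.        ,   0.        ,   1.        ]]), 'cam_to_world': array([[ 2.39046525e-01, -9.22318948e-01, -3.03619034e-01,
         2.20950724e+02],
       [-9.71007476e-01, -2.26701350e-01, -7.58352079e-02,
        -5.63046654e+02],
       [ 1.11340435e-03,  3.12944494e-01, -9.49770764e-01,
         3.74211611e+02],
       [ 0.00000000e+00,  0.00000000e+00,  0.00000000e+00,
         1.00000000e+00]])} [ 143.6833386  -582.55932931  231.32466871]
```

View pics/scenec.png

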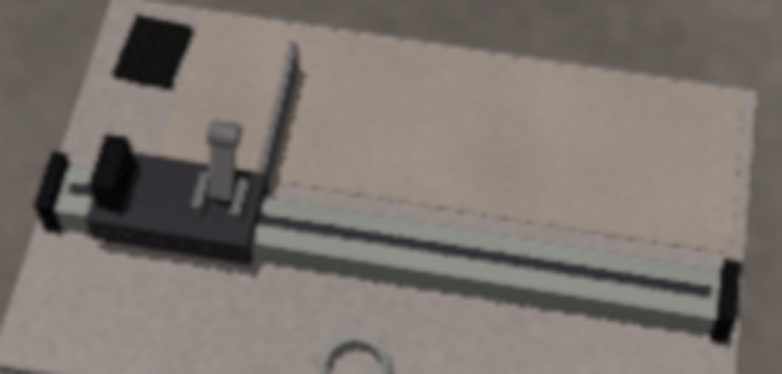

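The crop shows the grip block at the left of the plate, the lever leaning towards the robot (-x), and the lino clear of the plate. I'll move above the grip.

```bash
python3 -m crank '[[[0.05,-0.032,0,0,0,0.011],[0.1,-0.064,0,0,0,0.022],[0.155,-0.099,0,0,0,0.033],[0.21,-0.134,0,0,0,0.044],[0.265,-0.169,0,0,0,0.055],[0.32,-0.204,0,0,0,0.066],[0.375,-0.239,0,0,0,0.08],[0.43,-0.274,0,0,0,0.09],[0.485,-0.309,0,0,0,0.1],[0.527,-0.336,0,0,0,0.111]]]' 0.4 30
python3 - <<'E'
from h import *
print(r.sense()["tool_pos"])
E
```

```text
time: 1.85
tool_pos: [571.9, -133.0, 231.6]
tcp_rot: [180.0, -0.0, 7.5]
ft_force: [0.1, -1.4, 0.7]
finger_gap: 51.4
[ 571.91068544 -132.99340178  231.62806102]
```

```bash
python3 -m crank '[[[0.003,-0.003,0,0,0,0],[0.003,-0.003,0,0,0,0]]]'
python3 - <<'E'
from h import *
p,d=r.snapshot("wrist"); cv2.imwrite("pics/wrist0.png",p)
C=r.get_calibration("wrist"); T=np.array(C["cam_to_world"]);M=np.array(C["mtx"])
print(r.sense()["tool_pos"],r.sense()["tcp_rot"])
for t,z in [("grip",75),("lock_tip",103),("stop",43)]:
    for q in r.landmark_of(t,"wrist")[:2]: print(t,q["conf"],np.round(q["pixel"],1),deproj("wrist",q["pixel"],z=z).round(1))
v,u=np.mgrid[0:480,0:640]
X=(np.stack([(u-M[0,2])/M[0,0]*d,(v-M[1,2])/M[1,1]*d,d],-1)@T[:3,:3].T+T[:3,3]).reshape(-1,3)
ok=(d.reshape(-1)>0)&(np.hypot(X[:,0]-590,X[:,1]+140)<45)
S=X[ok&(X[:,2]>88)&(X[:,2]<98)]
print("griptop",len(S),np.median(S,0).round(1),cv2.minAreaRect(S[:,:2].astype(np.float32)))
# plate/rail directions
S=X[(np.abs(X[:,0]-580)<60)&(X[:,1]>-200)&(X[:,1]<40)&(X[:,2]>54)&(X[:,2]<60)]
print("plate",len(S),cv2.minAreaRect(S[:,:2].astype(np.float32)))
S=X[(np.abs(X[:,0]-580)<60)&(X[:,1]>-40)&(X[:,1]<200)&(X[:,2]>39.5)&(X[:,2]<46)]
print("rail",len(S),cv2.minAreaRect(S[:,:2].astype(np.float32)))
E
```

```text
time: 2.1
tool_pos: [574.5, -129.4, 231.4]
tcp_rot: [180.0, -0.0, 7.6]
ft_force: [-0.3, -0.1, -0.2]
finger_gap: 51.4
[ 574.03288073 -130.23277882  231.55068657] [ 1.79946904e+02 -6.49796444e-03  7.48202731e+00]
grip 0.91 [342.8 200.5] [ 595.5 -144.1   75. ]
grip 0.69 [176.5 186.5] [588.9   5.9  75. ]
lock_tip 0.65 [263.8 234.1] [563.4 -79.4 103. ]
lock_tip 0.24 [351.6 300.2] [ 510.6 -163.3  103. ]
stop 0.69 [303.6 193.2] [ 591.7 -106.9   43. ]
griptop 930 [ 596.  -145.9   92.9] ((595.0823974609375, -146.2891387939453), (39.42395782470703, 18.030086517333984), 6.315388202667236)
plate 4524 ((577.185546875, -126.61231994628906), (88.535888671875, 146.17425537109375), 7.590196132659912)
rail 8400 ((568.600830078125, 78.94235229492188), (36.2032470703125, 242.78814697265625), 6.6320929527282715)
```

View pics/wrist0.png

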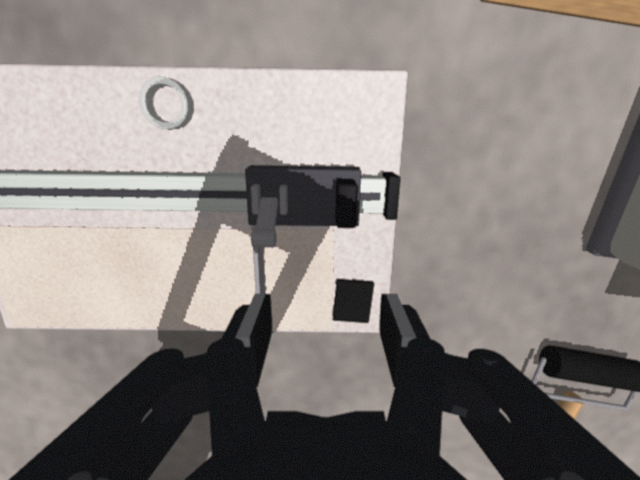

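The wrist picture shows the grip top at (345,190) and the end block at (391,195). The fitted grip top is (595,-146,93), 39x18 mm, which matches the given size and height. The rail yaw comes out at about 6.6°. Next I'll go above the grip.

Run:
```python
from h import *
to_rows([594.5,-145.5,130],6.6); to_rows([594.5,-145.5,64],6.6)
```

```text
delta [0.0186 0.0169 0.1018] turn [ 0.0009 -0.0007  0.0134]
delta [0.0185 0.0169 0.1678] turn [ 0.0009 -0.0007  0.0134]
```

```bash
python3 -m crank '[[[0.019,0.017,0.03,0,0,0.0134],[0.019,0.017,0.07,0,0,0.0134],[0.019,0.017,0.102,0,0,0.0134],[0.019,0.017,0.102,0,0,0.0134]]]'
python3 - <<'E'
from h import *
p,d=r.snapshot("wrist"); cv2.imwrite("pics/wrist1.png",p)
to_rows([594.5,-145.5,64],6.6)
E
```

```text
time: 2.8
tool_pos: [592.0, -145.9, 126.6]
tcp_rot: [-179.9, 0.3, 6.5]
ft_force: [-0.1, -0.5, 0.1]
finger_gap: 51.4
delta [ 0.0011 -0.0006  0.0652] turn [-0.0001  0.0015 -0.0015]
```

View pics/wrist1.png

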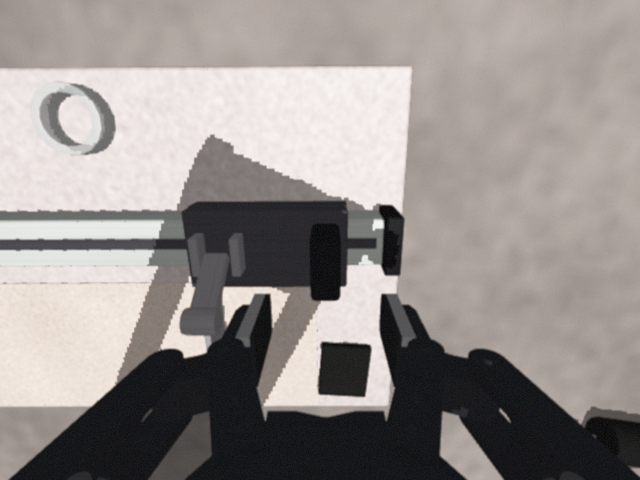

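The grip top is at column 325, midway between the fingers (about 265 and 390). The fingers also clear the lever. I'll go down and pinch.

```bash
python3 -m crank '[[[0.001,0,0.03,0,0,0],[0.001,0,0.055,0,0,0],[0.001,0,0.065,0,0,0],[0.001,0,0.065,0,0,0]]]'
python3 -c "
from h import *
print(r.sense()['tool_pos'],r.sense()['ft_force'])"
```

```text
time: 3.35
tool_pos: [594.9, -146.5, 65.3]
tcp_rot: [180.0, 0.0, 6.5]
ft_force: [-0.0, 0.6, -0.6]
finger_gap: 51.2
[ 594.91505574 -146.45826292   65.25688073] [-0.01552984  0.63698892 -0.60016578]
```

```bash
python3 -m crank '[[[0,0,0,0,0,0],[0,0,0,0,0,0],[0,0,0,0,0,0],[0,0,0,0,0,0],[0,0,0,0,0,0]]]' 1 40
python3 -m crank '[[[0,0,0,0,0,0],[0,0,0,0,0,0]]]'
```

```text
time: 3.98
tool_pos: [596.1, -146.8, 67.2]
tcp_rot: [179.9, -0.1, 6.5]
ft_force: [-1.4, 0.7, 6.1]
finger_gap: 17.2
time: 4.22
tool_pos: [596.1, -146.8, 67.3]
tcp_rot: [179.9, -0.1, 6.5]
ft_force: [-0.2, 0.0, -0.9]
finger_gap: 17.8
```

The grip is held at 17.8 mm. The first 60 mm is guaranteed free, so I'll slide 50 mm.

```bash
python3 -m crank '[[[0,-0.006,0,0,0,0],[0,-0.012,0,0,0,0],[0,-0.018,0,0,0,0],[0,-0.024,0,0,0,0],[0,-0.03,0,0,0,0],[0,-0.036,0,0,0,0],[0,-0.042,0,0,0,0],[0,-0.048,0,0,0,0],[0,-0.05,0,0,0,0]]]'
python3 -m crank '[[[0,-0.003,0,0,0,0],[0,-0.006,0,0,0,0]]]'
cat > f.py <<'E'
from h import *
u=np.array([-np.sin(np.radians(6.6)),np.cos(np.radians(6.6)),0])
s=r.sense(); g0=np.array([596.1,-146.8,67])
d=s["tool_pos"]-g0
print("along %.1f lateral %.1f"%(d@u, d@np.array([u[1],-u[0],0])),"F along %.1f"%(s["ft_force"]@u), s["ft_force"].round(1))
E
python3 f.py
```

```text
time: 5.35
tool_pos: [590.2, -96.7, 67.3]
tcp_rot: [179.9, -0.1, 6.5]
ft_force: [-4.2, -2.2, 2.0]
finger_gap: 17.6
time: 5.6
tool_pos: [589.4, -90.6, 67.2]
tcp_rot: [179.9, -0.1, 6.5]
ft_force: [-3.6, -3.0, 1.5]
finger_gap: 17.2
along 56.6 lateral -0.2 F along -2.6 [-3.6 -3.   1.5]
```

```bash
python3 -m crank '[[[0,-0.002,0,0,0,0],[0,-0.004,0,0,0,0],[0,-0.006,0,0,0,0],[0,-0.007,0,0,0,0]]]' >/dev/null; python3 f.py
```

```text
along 63.7 lateral -0.1 F along -1.8 [-3.8 -2.2  2.9]
```

```bash
python3 -m crank '[[[0,-0.002,0,0,0,0],[0,-0.004,0,0,0,0],[0,-0.006,0,0,0,0],[0,-0.007,0,0,0,0]]]' ; python3 f.py
```

```text
time: 6.6
tool_pos: [587.8, -76.4, 67.3]
tcp_rot: [179.9, -0.1, 6.5]
ft_force: [-4.0, -1.7, 2.0]
finger_gap: 17.2
along 70.9 lateral -0.1 F along -1.3 [-4.  -1.7  2. ]
```

```bash
python3 -m crank '[[[0,-0.002,0,0,0,0],[0,-0.004,0,0,0,0],[0,-0.006,0,0,0,0],[0,-0.008,0,0,0,0]]]' >/dev/null; python3 f.py
```

```text
along 79.0 lateral -0.2 F along -1.8 [-3.4 -2.2  2.5]
```

```bash
python3 -m crank '[[[0,-0.002,0,0,0,0],[0,-0.004,0,0,0,0],[0,-0.006,0,0,0,0],[0,-0.008,0,0,0,0]]]' >/dev/null; python3 f.py
```

```text
along 87.2 lateral -0.2 F along -2.5 [-4.8 -3.1  3.1]
```

```bash
python3 -m crank '[[[-0.0005,-0.002,0,0,0,0],[-0.0005,-0.004,0,0,0,0],[-0.0005,-0.006,0,0,0,0],[-0.0005,-0.008,0,0,0,0]]]' >/dev/null; python3 f.py
```

```text
along 95.3 lateral -0.3 F along -2.4 [ 1.8 -2.2 -1.6]
```

```bash
python3 -m crank '[[[0,-0.002,0,0,0,0],[0,-0.004,0,0,0,0],[0,-0.006,0,0,0,0]]]' >/dev/null; python3 f.py
```

```text
along 101.4 lateral -0.3 F along -2.0 [ 0.9 -1.9 -0.5]
```

```bash
python3 -m crank '[[[0,-0.002,0,0,0,0],[0,-0.004,0,0,0,0],[0,-0.006,0,0,0,0],[0,-0.008,0,0,0,0]]]' >/dev/null; python3 f.py
```

```text
along 109.6 lateral -0.3 F along -1.9 [-0.5 -2.  -0.2]
```

```bash
python3 -m crank '[[[0,-0.002,0,0,0,0],[0,-0.004,0,0,0,0],[0,-0.006,0,0,0,0]]]' >/dev/null; python3 f.py
```

```text
along 115.7 lateral -0.3 F along -1.2 [-0.3 -1.2  0.5]
```

```bash
python3 -m crank '[[[0,-0.002,0,0,0,0],[0,-0.004,0,0,0,0],[0,-0.006,0,0,0,0],[0,-0.008,0,0,0,0]]]' >/dev/null; python3 f.py
```

```text
along 123.8 lateral -0.4 F along -3.1 [-0.1 -3.1  1.8]
```

```bash
python3 -m crank '[[[0,-0.002,0,0,0,0],[0,-0.004,0,0,0,0],[0,-0.004,0,0,0,0]]]' >/dev/null; python3 f.py
```

```text
along 128.2 lateral -0.4 F along 0.1 [-0.4  0.1  0.5]
```

```bash
python3 -m crank '[[[0,-0.002,0,0,0,0],[0,-0.004,0,0,0,0],[0,-0.006,0,0,0,0],[0,-0.008,0,0,0,0]]]' >/dev/null; python3 f.py
```

```text
along 136.3 lateral -0.4 F along -2.2 [-0.8 -2.3  0.6]
```

```bash
python3 -m crank '[[[0,-0.002,0,0,0,0],[0,-0.004,0,0,0,0],[0,-0.006,0,0,0,0],[0,-0.008,0,0,0,0]]]' >/dev/null; python3 f.py
```

```text
along 144.4 lateral -0.4 F along -2.4 [-0.8 -2.5  0.4]
```

```bash
python3 -m crank '[[[0,-0.002,0,0,0,0],[0,-0.004,0,0,0,0],[0,-0.006,0,0,0,0],[0,-0.008,0,0,0,0]]]' >/dev/null; python3 f.py
```

```text
along 152.4 lateral -0.4 F along -4.5 [-0.6 -4.6  0.8]
```

```bash
python3 -m crank '[[[0,-0.0015,0,0,0,0],[0,-0.003,0,0,0,0]]]' >/dev/null; python3 f.py
```

```text
along 154.9 lateral -0.4 F along -6.8 [-0.5 -6.9  1. ]
```

The force is rising at about 1 N/mm, so this is the tight spot, starting at about 151. I'll press a little further and hold.

```bash
python3 -m crank '[[[0,-0.0015,0,0,0,0],[0,-0.003,0,0,0,0]]]' >/dev/null; python3 f.py
```

```text
along 156.9 lateral -0.4 F along -8.0 [ 0.6 -8.   0.6]
```

```bash
python3 -m crank '[[[0,-0.001,0,0,0,0],[0,-0.002,0,0,0,0],[0,-0.002,0,0,0,0],[0,-0.002,0,0,0,0]]]' >/dev/null; python3 f.py
```

```text
along 157.7 lateral -0.5 F along -9.1 [ 0.1 -9.2  0.9]
```

```bash
python3 -m crank '[[[0,-0.0015,0,0,0,0],[0,-0.0025,0,0,0,0],[0,-0.0025,0,0,0,0],[0,-0.0025,0,0,0,0]]]'; python3 f.py
```

```text
time: 13.22
tool_pos: [577.4, 10.9, 67.3]
tcp_rot: [179.6, -0.1, 6.5]
ft_force: [0.6, -10.3, 0.5]
finger_gap: 17.5
along 158.8 lateral -0.4 F along -10.3 [  0.6 -10.3   0.5]
```

The bind is clear at about 10 N total, roughly 7 N over drag. Onset is at about 152 along, so I'll back off to about 132.

```bash
python3 -m crank '[[[0,0.004,0,0,0,0],[0,0.008,0,0,0,0],[0,0.012,0,0,0,0],[0,0.016,0,0,0,0],[0,0.02,0,0,0,0],[0,0.023,0,0,0,0],[0,0.026,0,0,0,0],[0,0.027,0,0,0,0],[0,0.027,0,0,0,0]]]'; python3 f.py
python3 -m crank '[[[0,0,0,0,0,0],[0,0,0,0,0,0],[0,0,0,0,0,0]]]'; python3 f.py
```

```text
time: 14.35
tool_pos: [580.5, -16.2, 67.3]
tcp_rot: [179.6, -0.1, 6.5]
ft_force: [4.5, 0.1, -5.7]
finger_gap: 17.2
along 131.5 lateral -0.4 F along -0.4 [ 4.5  0.1 -5.7]
time: 14.72
tool_pos: [580.5, -16.1, 67.3]
tcp_rot: [179.6, -0.1, 6.5]
ft_force: [3.1, 1.4, -4.6]
finger_gap: 17.4
along 131.6 lateral -0.4 F along 1.0 [ 3.1  1.4 -4.6]
```

```bash
python3 -m crank '[[[0,0,0,0,0,0],[0,0,0,0,0,0],[0,0,0,0,0,0],[0,0,0,0,0,0]]]' 0.4; python3 -m crank '[[[0,0,-0.02,0,0,0],[0,0,-0.05,0,0,0],[0,0,-0.09,0,0,0],[0,0,-0.13,0,0,0],[0,0,-0.15,0,0,0],[0,0,-0.15,0,0,0]]]'
python3 - <<'E'
from h import *
p,d=r.snapshot("wrist"); cv2.imwrite("pics/wrist2.png",p)
C=r.get_calibration("wrist"); T=np.array(C["cam_to_world"]);M=np.array(C["mtx"])
for t,z in [("grip",75),("lock_tip",103),("stop",43)]:
    for q in r.landmark_of(t,"wrist")[:1]: print(t,q["conf"],np.round(q["pixel"],1),deproj("wrist",q["pixel"],z=z).round(1))
v,u=np.mgrid[0:480,0:640]
X=(np.stack([(u-M[0,2])/M[0,0]*d,(v-M[1,2])/M[1,1]*d,d],-1)@T[:3,:3].T+T[:3,3]).reshape(-1,3)
ok=(d.reshape(-1)>0)&(np.hypot(X[:,0]-580,X[:,1]+16)<45)
S=X[ok&(X[:,2]>88)&(X[:,2]<98)]
print("griptop",len(S),np.median(S,0).round(1),cv2.minAreaRect(S[:,:2].astype(np.float32)))
ok=(d.reshape(-1)>0)&(np.hypot(X[:,0]-545,X[:,1]-52)<40)
S=X[ok&(X[:,2]>98)&(X[:,2]<115)]
print("tip",len(S),np.median(S,0).round(1),cv2.minAreaRect(S[:,:2].astype(np.float32)))
s=r.sense();print(s["tool_pos"],s["tcp_rot"],s["time"])
E
```

```text
time: 15.22
tool_pos: [580.6, -16.2, 67.5]
tcp_rot: [179.5, -0.1, 6.5]
ft_force: [0.6, -0.2, 1.3]
finger_gap: 51.3
time: 15.98
tool_pos: [581.3, -15.2, 219.8]
tcp_rot: [179.5, -0.3, 6.5]
ft_force: [0.5, -0.8, -0.9]
finger_gap: 51.3
lock_tip 0.64 [239.5 263.5] [547.4  51.9 103. ]
stop 0.87 [288.5 217. ] [575.2  19.4  43. ]
griptop 908 [579.3 -16.   90.6] ((578.554443359375, -15.881882667541504), (39.25685501098633, 17.34273338317871), 6.904449462890625)
tip 479 [546.9  50.5 107.2] ((544.8076171875, 51.14700698852539), (14.899879455566406, 20.253549575805664), 5.871215343475342)
[578.98991949 -14.99582145 215.13022213] [1.79588857e+02 9.04440487e-02 6.46384085e+00] 16.175
```

View pics/wrist2.png

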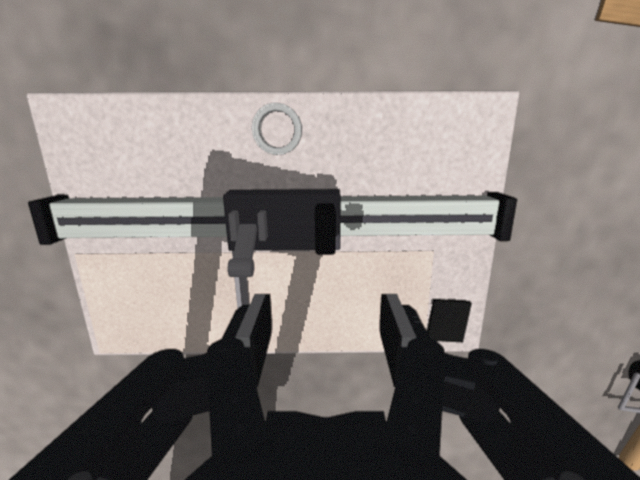

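The picture shows the stop mid-rail with the grip at (326,228) and the lever tip at (240,265). The grip moved 131 mm, which agrees with the tool reading. The tip at (545,51) matches its geometry of 71 mm ahead and 26 mm to -x, so the lever is still open. Next I'll shut the fingers and go to the -x side of the lever.

Run:
```python
from h import *
to_rows([514,48,190],6.6); to_rows([514,48,95],6.6)
```

```text
delta [-0.0574 -0.0701  0.0247] turn [ 0.0072  0.0016 -0.0024]
delta [-0.0573 -0.0708  0.1197] turn [ 0.0072  0.0016 -0.0024]
```

```bash
python3 -m crank '[[[-0.02,-0.023,0,0.007,0,0],[-0.04,-0.046,0,0.007,0,0],[-0.057,-0.07,0.02,0.007,0,0],[-0.057,-0.07,0.02,0.007,0.0016,-0.002],[-0.057,-0.07,0.05,0.007,0.0016,-0.002],[-0.057,-0.07,0.05,0.007,0.0016,-0.002]]]' 1 30
python3 - <<'E'
from h import *
p,d=r.snapshot("wrist"); cv2.imwrite("pics/wrist3.png",p)
to_rows([514,48,95],6.6)
E
```

```text
time: 16.92
tool_pos: [512.7, 47.3, 161.9]
tcp_rot: [-180.0, 0.3, 6.6]
ft_force: [-0.8, 0.3, 0.0]
finger_gap: 0.2
delta [ 0.0006 -0.0007  0.0686] turn [-0.      0.0032 -0.0008]
```

View pics/wrist3.png

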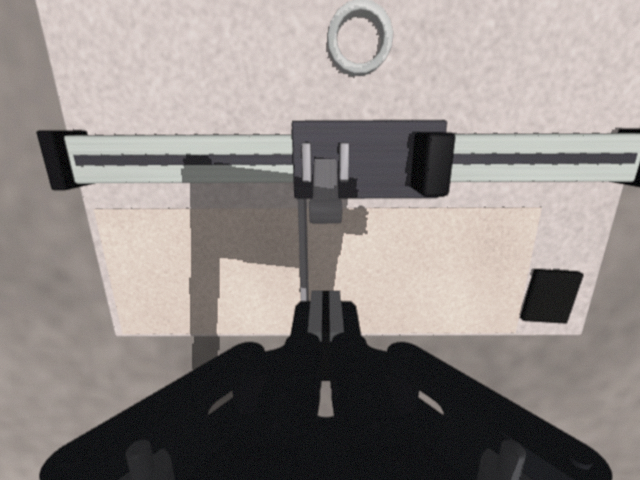

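The shut fingers at column 325 line up with the lever at (326,200). The blade at column 303 lies below. I'll lower to z 95.

```bash
python3 -m crank '[[[0,0,0.03,0,0,0],[0,0,0.055,0,0.003,0],[0,0,0.068,0,0.003,0],[0,0,0.068,0,0.003,0],[0,0,0.068,0,0.003,0]]]'; python3 f.py
python3 -m crank '[[[0.005,0,0,0,0,0],[0.01,0,0,0,0,0],[0.015,0,0,0,0,0],[0.02,0,0,0,0,0],[0.025,0,0,0,0,0],[0.03,0,0,0,0,0]]]'; python3 f.py
```

```text
time: 17.6
tool_pos: [514.5, 47.2, 97.0]
tcp_rot: [180.0, -0.1, 6.6]
ft_force: [-0.3, 0.2, 0.8]
finger_gap: 0.1
along 202.1 lateral -58.8 F along 0.3 [-0.3  0.2  0.8]
time: 18.35
tool_pos: [544.6, 50.6, 97.0]
tcp_rot: [180.0, -0.1, 6.5]
ft_force: [-1.7, -0.5, 1.2]
finger_gap: -0.3
along 202.1 lateral -28.4 F along -0.3 [-1.7 -0.5  1.2]
```

```bash
python3 -m crank '[[[0.004,0,0,0,0,0],[0.008,0,0,0,0,0],[0.012,0,0,0,0,0],[0.016,0,0,0,0,0],[0.02,0,0,0,0,0],[0.023,0,0,0,0,0],[0.026,0,0,0,0,0]]]'; python3 f.py
```

```text
time: 19.23
tool_pos: [570.3, 53.7, 96.7]
tcp_rot: [180.0, -0.0, 6.5]
ft_force: [-1.9, -0.1, -1.1]
finger_gap: 0.2
along 202.1 lateral -2.6 F along 0.1 [-1.9 -0.1 -1.1]
```

```bash
python3 -m crank '[[[0.002,0,0,0,0,0],[0.004,0,0,0,0,0],[0.004,0,0,0,0,0]]]'; python3 f.py
```

```text
time: 19.6
tool_pos: [574.4, 54.1, 96.6]
tcp_rot: [180.0, -0.1, 6.6]
ft_force: [-1.2, -0.2, -1.0]
finger_gap: -0.0
along 202.1 lateral 1.6 F along -0.1 [-1.2 -0.2 -1. ]
```

```bash
python3 -m crank '[[[0.002,0,0,0,0,0],[0.003,0,0,0,0,0],[0.003,0,0,0,0,0]]]'; python3 f.py
```

```text
time: 19.98
tool_pos: [577.5, 54.5, 96.7]
tcp_rot: [180.0, -0.1, 6.6]
ft_force: [-2.1, -0.2, -0.6]
finger_gap: -0.4
along 202.1 lateral 4.6 F along 0.1 [-2.1 -0.2 -0.6]
```

```bash
python3 -m crank '[[[0.002,0,0,0,0,0],[0.003,0,0,0,0,0],[0.003,0,0,0,0,0]]]'; python3 f.py
```

```text
time: 20.35
tool_pos: [579.3, 54.7, 96.4]
tcp_rot: [180.0, 0.1, 6.6]
ft_force: [-7.7, -1.4, 2.4]
finger_gap: -0.1
along 202.1 lateral 6.5 F along -0.5 [-7.7 -1.4  2.4]
```

End stop felt at 7.7 N, only 1.8 mm of the 3 mm step reached. I'll retreat and look.

```bash
python3 -m crank '[[[-0.01,0,0,0,0,0],[-0.02,0,0,0,0,0],[-0.03,0,-0.02,0,0,0],[-0.04,0,-0.06,0,0,0],[-0.05,0,-0.1,0,0,0],[-0.06,0,-0.13,0,0,0],[-0.06,0,-0.13,0,0,0]]]'
python3 - <<'E'
from h import *
for c in ["wrist","scene"]:
    p,d=r.snapshot(c); cv2.imwrite(f"pics/{c}4.png",p)
    if c=="scene": cv2.imwrite("pics/scene4c.png",cv2.resize(p[190:320,200:440],None,fx=3.2,fy=3.2,interpolation=cv2.INTER_CUBIC))
    else:
        C=r.get_calibration("wrist"); T=np.array(C["cam_to_world"]);M=np.array(C["mtx"])
        v,u=np.mgrid[0:480,0:640]
        X=(np.stack([(u-M[0,2])/M[0,0]*d,(v-M[1,2])/M[1,1]*d,d],-1)@T[:3,:3].T+T[:3,3]).reshape(-1,3)
        for lo,hi,n,cx,cy,R in [(88,97,"grip",579,-16,40),(96,116,"tip",596,57,30)]:
            S=X[(d.reshape(-1)>0)&(X[:,2]>lo)&(X[:,2]<hi)&(np.hypot(X[:,0]-cx,X[:,1]-cy)<R)]
            print(n,len(S),np.median(S,0).round(1),cv2.minAreaRect(S[:,:2].astype(np.float32)))
    for t,z in [("lock_tip",103),("grip",75)]:
        for q in r.landmark_of(t,c)[:1]: print(c,t,q["conf"],np.round(q["pixel"],1),deproj(c,q["pixel"],z=z).round(1))
E
```

```text
time: 21.22
tool_pos: [521.3, 47.9, 230.3]
tcp_rot: [180.0, -0.3, 6.6]
ft_force: [0.1, 0.1, -0.2]
finger_gap: -0.2
grip 1014 [579.3 -15.5  90.6] ((578.65673828125, -15.993749618530273), (39.36678695678711, 17.930646896362305), 6.4159440994262695)
tip 563 [596.2  57.2 107.2] ((596.0220947265625, 57.18523025512695), (15.561187744140625, 19.49256706237793), 6.478609085083008)
wrist lock_tip 0.69 [322.9 131.1] [598.9  58.8 103. ]
wrist grip 0.87 [405.2 168.3] [575.9 -15.2  75. ]
scene lock_tip 0.4 [321.5 269.5] [602.   49.7 103. ]
```

View pics/wrist4.png

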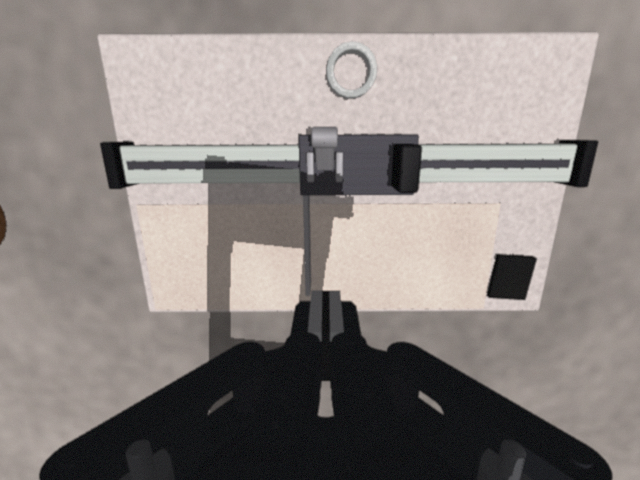

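View pics/scene4c.png

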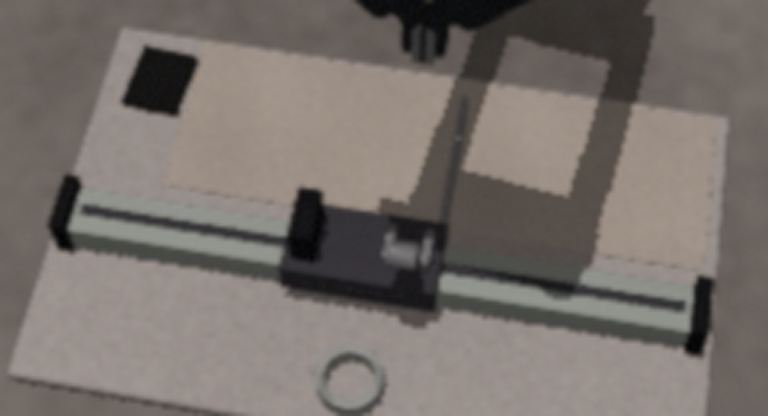

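The lever tip in the wrist view is at (323,138), or (596,57) in world. That is 26 mm to +x of the pivot, so the lever is fully thrown. The grip is still at (579,-16), and the lino and tape look undisturbed. The arm is clear, so I'm handing in.

```bash
python3 -c "
from bench import r
print(r.sense()['qd'].round(2)); print(r.hand_in())"
```

```text
[ 0.06  0.14 -0.34  0.04  0.13  0.07]
the job is handed in; nothing more can be done
None
```

I did the whole sequence and handed the job in at about 21 s of the 61 s allowed; `hand_in` gives no verdict.

- **Bind:** I pinched the grip and slid the stop in small steps. Drag was about 2–3 N until resistance began to rise near 152 mm of travel. I pressed to 10.3 N total, about 7 N over the drag, held it for over 0.2 s and never came near 20 N.
- **Back-off:** I backed the stop off to 131.5 mm, about 20 mm short of where it began to bind. It stood there free, with the lever open, and I then released it.
- **Lock lever:** I pushed it over with shut fingers until the end stop was felt at 7.7 N.

**Last checks:**
- The final wrist-camera depth picture has the lever end 26 mm to the +x side of its pivot, which is fully thrown.
- The grip has not moved since it was released (131 mm from its start in the pictures, 131.5 mm by the tool).
- The lino and tape look untouched in the pictures. I did not re-measure the ink jar, hand press disc or ink roller, but the arm never touched them.
- The tool was well clear, about 230 mm above the table.

**Disagreements:**
- The scene and top cameras placed the grip and lever up to about 10 mm off the wrist depth, so I acted on the wrist measurements.
- The force rose about 0.9 N per mm rather than the stated 1.2, probably from give in the grip, so the bind point is good to about 1–2 mm.

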